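# Clear the slide reader, then hold a slide carrier flush on its sloped platen

## Robot

A 6-joint arm with a two-finger parallel gripper is mounted at the origin on the work surface. World frame = base frame: x ahead of the robot, y to its left, z up, the work surface at z = 0. Lengths are in m, angles in rad, forces in N, time in s.
With the tool pointing down it reaches from about 0.3 to 0.825 m from the base axis. Payload 5.4 kg.
Tool frame: the origin (TCP) lies at the very end of the fingers, on their centre line; the grasp point (between the pads) lies 19 mm behind it (ctrl.hold_point_z is the distance from the TCP to the grasp point, in m); z points along the fingers, y is the line along which they close (so a half turn about z gives the same grasp; the last joint's range is limited). The gripper opens to 92 mm and grips with 3 to 60 N. Pads are 20 mm wide; open, the fingers measure 128 mm over their backs; the gripper's body (75 mm by 189 mm) begins 69 mm behind the grasp point.
Start: joints at [1.092, 0.158, 1.597, -0, 1.386, -0.21], TCP at [0.153, 0.554, 0.215] pointing down, gripper open.
Joint ranges: [-2.91, 2.91], [-0.94, 2.29], [0.18, 2.7], [-1.29, 4.43], [0.17, 2.64], [-3, 3]. Speed limits (rad/s): [2.57, 2.57, 3.14, 3.14, 3.14, 3.14].

## Interface

Orientations are given as [roll, pitch, yaw] about the fixed x, y, z axes, in that order (R = Rz(yaw) Ry(pitch) Rx(roll)).
In Python, from workcell import telemetry, imaging, ctrl gives the robot as it stands. The module is installed in compiled form; this text tells all that it offers.
- The arm moves only by the tool handwheel, called after "Request:" by a JSON object that holds its "fn" and its "kwargs", one argument or row to a line. Schema: {"type":"object","properties":{"deltas":{"type":"array","items":{"type":"object","properties":{"x":{"type":"number"},"y":{"type":"number"},"z":{"type":"number"},"rz":{"type":"number"}},"additionalProperties":false},"minItems":1,"maxItems":20},"aperture":{"type":"number"},"only":{"type":"string"},"quiet":{"type":"boolean"},"lines":{"type":"string"}},"required":["deltas"],"additionalProperties":false}. deltas is a list of rows, 1 to 20 of them, each an object with the fields x, y, z (the shift in shares of the most that a row can go, 1 being 62.5 mm), rz (a turn about the tool's z in units of 0.2 rad); a field left out counts as zero; each row shifts and turns the commanded pose from where the row before left it, along the tool's axes as they then stand; what a row does not reach is not made up. A row lasts 1/8 s, in which the tool goes at most 0.0625 m and 0.188 rad, less where a joint would pass 70% of its speed; a pose out of reach is approached as far as the arm can. aperture is the finger opening in m, set as the call begins (left out keeps the last). The fingers move at their own pace and stop on an object; the grip force is fixed at half the most. Time passes only in rows, so rows that do not move let the fingers close. The tool returns the time, the measured TCP pose, the force, the opening and the grip force at its end. only (a regular expression) keeps the lines of the reply that match it, lines (a string "A,B") keeps lines A to B, and quiet returns only ok. Input that does not fit is refused with a message, and nothing moves.
- telemetry.state(): the state, without advancing time (a new reading comes with each control period).
- imaging.grab_frame(name): name is "side" or "top"; returns the picture (384x512x3 uint8, blue, green, red); there is no depth.
- imaging.camera_params(name): a dict with "fov_y" (degrees; the focal length in pixels is half the picture's height over the tangent of half this angle, whatever the lens; pixels are square), "cx", "cy" (the principal point, pixels), "dist_coeffs" ([k1, k2, p1, p2, k3] as OpenCV has them; the pictures are not rectified), "R" (3x3) and "t" (3): a world point X has camera coordinates R X + t. Camera axes: x right, y down, z forward; pixel columns grow to the right and rows downward; lengths in m; the calibration is good to about 2 mm. A picture is of the moment at which its call begins. camera_params takes no time and is no camera call.
- ctrl.sign_off(): hands the job in; it is judged then, once.
The state is a dict: "time": time; "joint_pos": joint angles; "qd": joint speeds; "joint_efforts": joint torques, N m; "ee_pos": TCP position; "tcp_rot": TCP orientation; "force": force on the tool from outside, world axes, zero at the start; "torque": the same for the moment, N m; "width": finger opening in m; "grip_force": force on a finger pad.
Only numpy, scipy, OpenCV 4.12 (cv2) and the standard library are available. Lean on these libraries where they do the work, as an engineer would, in place of code of your own. Each camera call takes 0.05 s, during which the arm holds its last target. There are 200 camera calls.

## Task

A closed slide case has been left on the front ledge of the tilting slide reader: stack it squarely on top of the column of two like cases and let go of it. Then take the slide carrier by its upright black grip and hold it, glass side down, flush and centred on the reader's sloped white platen, its long side along the platen's long side, pressing the sprung platen about half way in. Finish while still gripping and pressing the carrier there, the column still standing, and leave everything else on the bench where it is.

Things in the scene. Friction and masses are not known exactly. Their poses are not given: they have to be found in the camera images.
- case: the closed white plastic slide case to be moved, 52 (x) x 95 (y) x 34 mm high, about 130 g; origin at the centre of its underside. At the start it stands upright on the reader's front ledge (10 above the bench), about 75 in front of the platen's hinge; its long side runs roughly along the ledge. Flat top and bottom
- case_mid: upper case of the column of two, same size and kind; origin at the centre of its underside, so its top is 34 mm above that. The moved case goes on top of it with long sides parallel
- case_low: lower case of the column, same size and kind, standing on a thin rubber mat (4 mm thick); origin at the centre of its underside
- carrier: slide carrier: flat aluminium frame 50 (x) x 90 (y) x 5 mm, glass slide in its underside, 80 g. A black upright grip block stands mid-top: 28 (x) x 16 (y), from 5 to 45 above the underside. Origin at the centre of the flat underside, z up through the grip. It starts on a flat grey rest 12 high. Grip the block across its 16 (along carrier y)
- reader: slide reader, fixed: white base plate 245 (x) x 150 (y) x 10 mm, flat front ledge from x = -125 to 0, side cheeks 38 high at y = +-72 from x = 8 on. Origin on the bench under the cradle's low edge; x points up the slope. The cradle hinges at x = 4, z = 30 about y and is clamped at a slope of 11 to 29 degrees, different each time; it does not give
- window (a point): centre of the white platen's outer face; the platen is 66 (x) x 106 (y) mm, standing 22 above the hinge plane, its centre 50 up-slope of the hinge. x points up the slope, y along the long side (level), z is the outward normal. It moves with the platen
- platen (a joint): how far the platen is pressed in along its normal, in m: 0 = out, 0.012 = at its stop. A spring resists: it starts to move at about 2.5 N, half way takes about 4.7 N, the stop about 7 N
- tube_rack: bystander, not to be moved: clear tube rack with capped tubes, 80 x 200 x 80 mm; origin at its underside
- tip_box: bystander, not to be moved: white box of yellow pipette tips, 85 x 120 x 57 mm; origin at its underside
- vial_box: bystander, not to be moved: small open cardboard tray with three dropper vials, 75 x 110 x 77 mm; origin at its underside
- dropper: bystander, not to be moved: amber dropper vial, 24 across, 72 high mm; origin at its underside
- jar: bystander, not to be moved: closed glass jar, 64 across, 70 high mm; origin at its underside
- pipette: bystander, not to be moved: pipette lying flat, lies along its x axis, origin near mid-length, 245 x 40 x 24 mm; origin at its underside
- kit_box: bystander, not to be moved: closed carton, 90 x 150 x 60 mm; origin at its underside
There are look-alikes about, which are no part of the job. What is shaped like the case but blue is not meant.

How it is judged:
On the way, in this order (a step that is already met when the one before it is completed fails the run):
1. the case stands squarely on the column, released and at rest (horizontal distance between case and case_mid below 0.01 m and z of case in the frame of case_mid between 0.031 and 0.037 m and angle between the x axis of case and the x axis of case_mid, either way round below 0.14 rad and angle between case's own z axis and vertical below 0.06 rad and horizontal distance between case_mid and case_low below 0.014 m and z of case_mid in the frame of case_low between 0.031 and 0.037 m and linear speed of case below 0.02 m/s and contact force between the fingers and case below 0.05 N), for 0.3 s.
2. the carrier is lifted clear of its rest in the gripper (height (world z) of carrier above 0.05 m and contact force between the fingers and carrier above 1 N and distance of carrier from where it was at the start of the episode above 0.035 m), for 0.1 s.
At the end, for the whole second after the job is handed in: Carrier gripped, still, on the platen: flush within 3.4 deg and 3 mm, parallel within 8 deg, centred within 10 mm each way, platen pressed in 3 to 10 mm. Case released on the column, centred within 10 mm, turned under 8 deg; the lower two still stacked within 14 mm (all of step 1 and angle between the z axis of carrier and the z axis of window, either way round below 0.06 rad and angle between carrier's own z axis and vertical below 1 rad and angle between the x axis of carrier and the x axis of window, either way round below 0.14 rad and x of carrier in the frame of window between -0.01 and 0.01 m and y of carrier in the frame of window between -0.01 and 0.01 m and z of carrier in the frame of window between -0.003 and 0.003 m and value of joint platen between 0.003 and 0.01 m and contact force between carrier and reader above 1.5 N and contact force between the fingers and carrier above 2 N and linear speed of carrier below 0.02 m/s); the arm keeps its last pose, push and grip.
It fails at once if a bystander is disturbed (moved more than 30 mm) (distance of any of tube_rack, tip_box, vial_box, dropper, jar, pipette, kit_box from where it was at the start of the episode above 0.03 m).
It also fails if it takes over 66 s, if anything falls off the work surface, if the arm or the gripper's body presses on something with over 40 N, if the wrist force passes 120 N, or if a joint passes its speed limit or range.

## Working session

There is one attempt and no reset: what is moved stays moved. The work goes in short steps, Python scripts to look and compute and a tool call to move; the robot and the scene stay as the last step left them, time stands still between calls to the robot, and variables do not carry over. Pictures are saved under pics/ and viewed, at most 10 in all, crops included, and the job is handed in when it is done.

```bash
mkdir -p pics
```

Run:
```python
from workcell import telemetry, imaging, ctrl
import cv2
for n in("side","top"):
    cv2.imwrite(f"pics/{n}0.png",imaging.grab_frame(n)); print(n,imaging.camera_params(n))
print(telemetry.state(), ctrl.hold_point_z)
```

```text
side {'fov_y': 57.80081171902253, 'cx': 256.62425237785374, 'cy': 194.10587018125207, 'dist_coeffs': array([-0.08873299,  0.        ,  0.        ,  0.        ,  0.        ]), 'R': array([[-9.99568393e-01,  1.86156822e-02, -2.27262860e-02],
       [ 2.93721271e-02,  6.18725986e-01, -7.85057598e-01],
       [-5.53039049e-04, -7.85386281e-01, -6.19005722e-01]]), 't': array([0.44494518, 0.05265093, 1.07379221])}
top {'fov_y': 46.348604957303735, 'cx': 261.8120447244169, 'cy': 196.38398769592, 'dist_coeffs': array([-0.08467248,  0.        ,  0.        ,  0.        ,  0.        ]), 'R': array([[ 0.05712362, -0.99835748,  0.00438673],
       [-0.97810056, -0.05684433, -0.20021994],
       [ 0.20014043,  0.00714663, -0.97974116]]), 't': array([-0.03376932,  0.44795949,  1.62592007])}
{'time': 0.1, 'joint_pos': array([ 1.09186251e+00,  1.58990276e-01,  1.59810366e+00, -2.00107359e-06,
        1.38619060e+00, -2.10075806e-01]), 'qd': array([ 0.00093786, -0.00151149, -0.00212861, -0.00180293,  0.00107899,
        0.00090036]), 'joint_efforts': array([-2.85463038e-04, -3.86503494e+01, -3.22959924e+01,  7.03253620e-02,
        3.39147099e-02, -5.61817490e-05]), 'ee_pos': array([0.15247956, 0.55382933, 0.21371631]), 'tcp_rot': array([-3.13993756e+00, -3.50890708e-04,  2.87273472e+00]), 'force': array([-0.04846758, -0.71326154, -0.67227816]), 'torque': array([-0.00480535, -0.01817126, -0.01486371]), 'grip_force': 0.0, 'width': 0.091792284683434} 0.0187
```

View pics/side0.png

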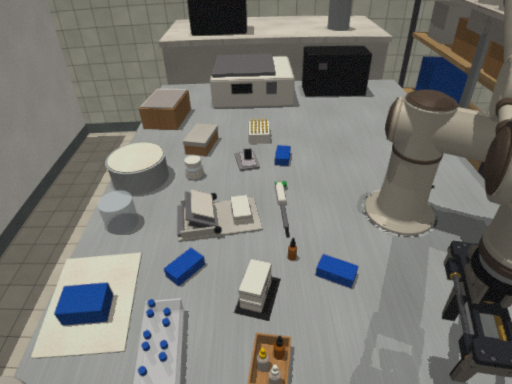

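View pics/top0.png

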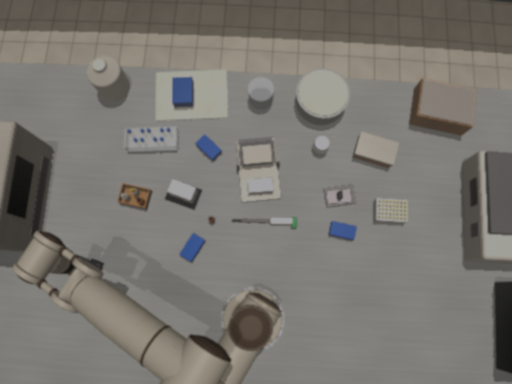

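The side view shows the white case on the reader ledge at (241,208), the column on its black mat at (255,285), and the carrier with its black grip at (247,158). In the top view these are at (260,186), (183,192) and (340,196).

Look-alikes, side-view pixels:
- Blue cases at (185,265), (337,270), (283,155) and (85,303).
- White cuboid on the mat at (255,285), which is the column.
- Reader platen at (200,207).
- Brown and white cartons at (200,140).

I choose the white block on the ledge at (241,208). Next I check it in close crops.

Create h.py:
```python
import numpy as np, cv2
from workcell import telemetry, imaging, ctrl
def cam(n):
    p=imaging.camera_params(n); f=192/np.tan(np.radians(p["fov_y"]/2))
    K=np.array([[f,0,p["cx"]],[0,f,p["cy"]],[0,0,1.]]); return K,np.array(p["dist_coeffs"]),np.array(p["R"]),np.array(p["t"])
def ray(n,uv):
    K,d,R,t=cam(n); q=cv2.undistortPoints(np.array([[uv]],float),K,d)[0,0]
    return -R.T@t, R.T@np.array([q[0],q[1],1])
def atz(n,uv,z):
    c,v=ray(n,uv); return c+v*(z-c[2])/v[2]
def tri(s,t):
    A=[];b=[]
    for n,uv in(("side",s),("top",t)):
        c,v=ray(n,uv); v/=np.linalg.norm(v); P=np.eye(3)-np.outer(v,v); A.append(P); b.append(P@c)
    return np.linalg.lstsq(np.vstack(A),np.hstack(b),rcond=None)[0]
def proj(n,X):
    K,d,R,t=cam(n); return cv2.projectPoints(np.atleast_2d(np.array(X,float)),cv2.Rodrigues(R)[0],t,K,d)[0][:,0]
def crop(n,x,y,w,h,k,img=None):
    im=imaging.grab_frame(n) if img is None else img
    c=cv2.resize(im[y:y+h,x:x+w],None,fx=k,fy=k,interpolation=cv2.INTER_CUBIC)
    for i in range(0,w,10):
        cv2.line(c,(i*k,0),(i*k,6),(0,0,255),1); cv2.putText(c,str(x+i),(i*k,16),0,.35,(0,0,255),1)
    for j in range(0,h,10):
        cv2.line(c,(0,j*k),(6,j*k),(0,0,255),1); cv2.putText(c,str(y+j),(8,j*k+4),0,.35,(0,0,255),1)
    return c
```

Run:
```python
from h import *
s=cv2.imread("pics/side0.png");t=cv2.imread("pics/top0.png")
a=crop("side",170,185,100,60,8,s); cv2.imwrite("pics/c1.png",a)
b=np.hstack([crop("side",230,250,56,75,7,s),crop("side",230,140,40,75,7,s)[:, :280]]); cv2.imwrite("pics/c2.png",b)
c=np.hstack([crop("top",233,135,50,70,8,t),crop("top",163,175,44,70,8,t)]); cv2.imwrite("pics/c3.png",c)
```

```text
(no output)
```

View pics/c1.png

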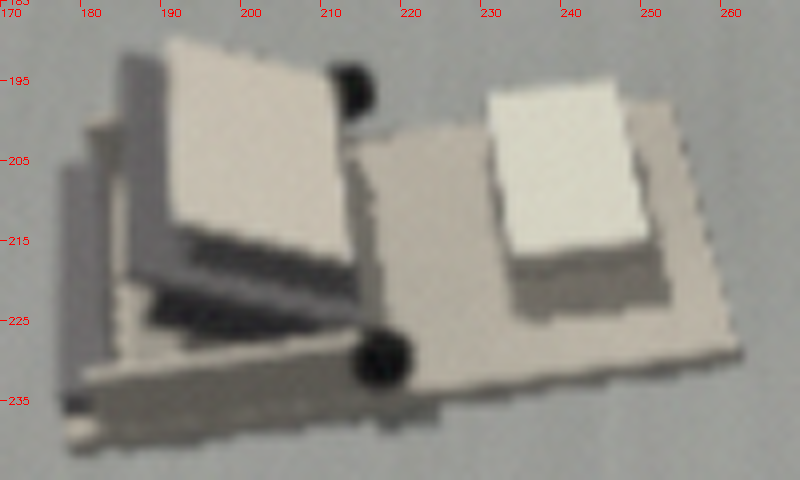

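View pics/c2.png

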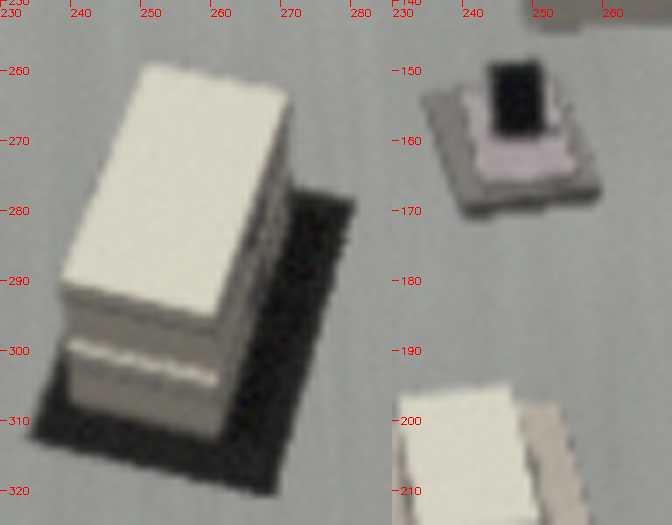

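View pics/c3.png

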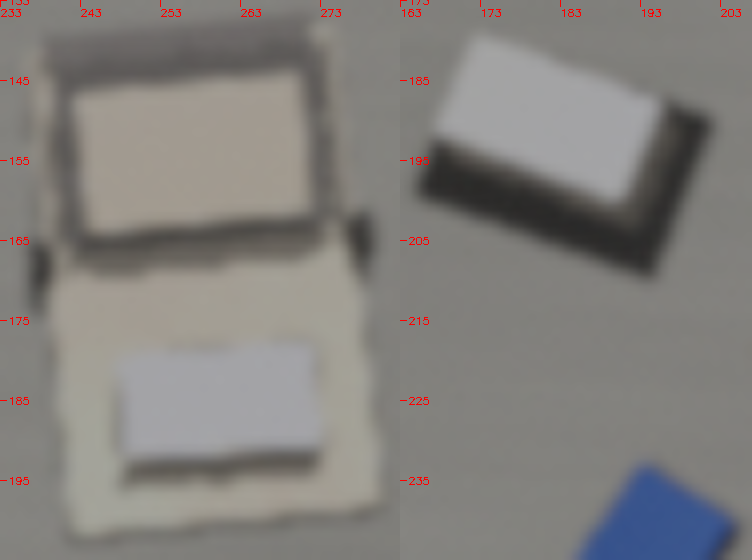

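Run:
```python
from h import *
s=cv2.imread("pics/side0.png");t=cv2.imread("pics/top0.png")
c=np.hstack([crop("side",230,140,34,34,11,s),crop("top",322,180,36,34,11,t)]); cv2.imwrite("pics/c4.png",c)
```

```text
(no output)
```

View pics/c4.png

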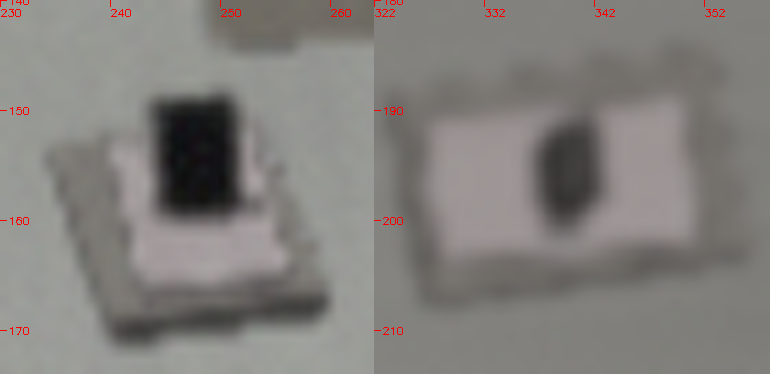

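Create fit.py:
```python
from h import *
from scipy.optimize import least_squares
def U(x0,y0,k,L,off=0): return [(x0+(X-off+.5)/k-.5, y0+(Y+.5)/k-.5) for X,Y in L]
def fit(obs,model,p0):
    # obs: list of (cam, modelpts-fn(p)->Nx3, pix)
    f=lambda p: np.concatenate([(proj(n,m(p))-np.array(u)).ravel() for n,m,u in obs])
    r=least_squares(f,p0,loss="soft_l1"); print(np.round(r.x,4),"res px"); 
    for (n,m,u) in obs: print("  ",n,np.round(proj(n,m(r.x))-np.array(u),1).tolist())
    return r.x
def box(hx,hy,z,sg): # corners with signs
    return lambda p: [[p[0]+c*sx*hx-s*sy*hy, p[1]+s*sx*hx+c*sy*hy, z] for c,s in [(np.cos(p[2]),np.sin(p[2]))] for sx,sy in sg]
```

Run:
```python
from fit import *
# side: right=-x, up=-y ; order TL,TR,BR,BL -> (+,-),(-,-),(-,+),(+,+)
S=[(1,-1),(-1,-1),(-1,1),(1,1)]
# top: right=-y, down=-x ; TL(+,+),TR(+,-),BR(-,-),BL(-,+)
T=[(1,1),(1,-1),(-1,-1),(-1,1)]
print("case");fit([("side",box(.026,.0475,.044,S),U(170,185,8,[(487,93),(613,80),(648,238),(513,253)])),
 ("top",box(.026,.0475,.044,T),U(233,135,8,[(120,352),(312,345),(320,448),(125,460)]))],None,[.46,.1,0])
cs=U(230,250,7,[(150,63),(288,95),(217,317),(63,283)]); ct=U(163,175,8,[(78,37),(264,100),(220,203),(32,135)])
print("mid");
p=fit([("side",box(.026,.0475,.072,S),cs),("top",box(.026,.0475,.072,T),ct)],None,[.42,.3,-.3])
print("side only");fit([("side",box(.026,.0475,.072,S),cs)],None,p)
print("top only");fit([("top",box(.026,.0475,.072,T),ct)],None,p)
print("low front bottom corners");print(np.round(proj("side",box(.026,.0475,.004,[(1,1),(-1,1)])(p)),1),np.round(U(230,250,7,[(70,402),(220,437)]),1))
def plat(sg):
    def m(p):
        c,s,a=np.cos(p[2]),np.sin(p[2]),p[3]; o=[]
        for sx,sy in sg:
            u=.05+sx*.033; X=.004+u*np.cos(a)-.022*np.sin(a); Z=.03+u*np.sin(a)+.022*np.cos(a); Y=sy*.053
            o.append([p[0]+c*X-s*Y,p[1]+s*X+c*Y,Z])
        return o
    return m
def base(L): return lambda p:[[p[0]+np.cos(p[2])*X-np.sin(p[2])*Y,p[1]+np.sin(p[2])*X+np.cos(p[2])*Y,.01] for X,Y in L]
print("reader")
p=fit([("side",plat(S),U(170,185,8,[(172,38),(335,78),(352,262),(172,218)])),("side",base([(-.125,-.075),(-.125,.075)]),U(170,185,8,[(672,100),(742,348)])),
 ("top",plat(T),U(233,135,8,[(72,92),(300,70),(314,218),(85,236)])),("top",base([(-.125,.075),(-.125,-.075)]),U(233,135,8,[(75,538),(380,508)]))],None,[.53,.1,0,.35])
w=plat([(0,0)])(p)[0];print("window",np.round(w,4),"slope deg",np.degrees(p[3]))
```

```text
case
[0.4937 0.0008 0.126 ] res px
   side [[-0.2, 0.1], [0.6, -0.0], [0.2, 0.2], [-0.7, 0.3]]
   top [[-0.5, 0.3], [0.7, -0.5], [0.7, 0.1], [-0.2, 0.3]]
mid
[ 0.4521  0.2906 -0.2956] res px
   side [[-0.6, 0.1], [0.4, -0.3], [0.1, 0.1], [-0.4, -0.1]]
   top [[-0.5, -0.4], [-0.0, 0.4], [0.2, 0.5], [-0.1, 0.2]]
side only
[ 0.4518  0.2908 -0.2985] res px
   side [[-0.4, 0.1], [0.6, -0.2], [0.2, 0.2], [-0.3, -0.1]]
top only
[ 0.4528  0.2903 -0.2921] res px
   top [[-0.4, -0.6], [0.1, 0.1], [0.3, 0.3], [-0.0, 0.1]]
low front bottom corners
[[239.8 307.3]
 [261.1 312.3]] [[239.6 307. ]
 [261.  312. ]]
reader
[0.5657 0.0137 0.1519 0.4683] res px
   side [[-0.5, -0.0], [-0.3, 0.3], [0.2, 0.1], [0.4, 0.3]]
   side [[-0.0, -0.2], [-0.4, 0.4]]
   top [[0.4, 0.5], [0.2, 0.7], [-0.2, -0.4], [0.4, -0.1]]
   top [[-0.6, 0.0], [0.5, 0.1]]
window [0.604  0.0195 0.0722] slope deg 26.832898364363103
```

The crops confirm a plain white case on the ledge and a column of two on the mat. The carrier frame has its black grip at side (247,154) and top (339,196). All three fits leave residuals below 0.8 px. Next I fit the carrier and work out the first move.

Create go.py:
```python
import sys
from h import *
def delta(x,y,z,yaw):
    s=telemetry.state(); p=s["ee_pos"]; r=s["tcp_rot"]
    from scipy.spatial.transform import Rotation as Ro
    R=Ro.from_euler("xyz",r).as_matrix(); d=np.array([x,y,z])-p
    R2=Ro.from_euler("xyz",[np.pi,0,yaw]).as_matrix()
    a=-((yaw-r[2]+np.pi)%(2*np.pi)-np.pi)
    print("t",s["time"],"pos",np.round(p,4),"rot",np.round(r,4),"F",np.round(s["force"],1),"w",round(s["width"],4))
    print("tool delta now",np.round(R.T@d,4),"turn",round(a,4),"| delta after turn",np.round(R2.T@d,4))
if __name__=="__main__": delta(*map(float,sys.argv[1:5]))
```

Run:
```python
from fit import *
S=[(1,-1),(-1,1),(1,1)];T=[(1,1),(1,-1),(-1,-1),(-1,1)]
g=U(230,140,11,[(155,212),(238,212)])
fit([("side",box(.025,.045,.017,S),U(230,140,11,[(108,143),(288,270),(137,282)])),
 ("side",box(.014,.008,.017,[(1,1),(-1,1)]),g),("side",box(.014,.008,.057,[(1,-1),(-1,-1)]),U(230,140,11,[(150,98),(238,95)])),
 ("top",box(.025,.045,.017,T),U(322,180,11,[(425,120),(688,93),(694,243),(440,253)],374))],None,[.48,-.24,.1])
```

```bash
python3 go.py .4937 .0008 .15 1.697
```

```text
[ 0.4739 -0.3008  0.1191] res px
   side [[0.1, 0.4], [-0.1, 0.4], [-0.1, 0.6]]
   side [[0.2, 1.2], [0.1, 0.5]]
   side [[-0.3, 0.1], [-0.8, -0.3]]
   top [[0.5, -0.3], [-0.1, 0.8], [0.7, -0.0], [0.3, 0.5]]
t 0.1 pos [0.1525 0.5538 0.2137] rot [-3.1399e+00 -4.0000e-04  2.8727e+00] F [-0.  -0.7 -0.7] w 0.0918
tool delta now [-0.4759 -0.4424  0.0643] turn 1.1757 | delta after turn [-0.5916  0.2689  0.0637]
```

Careful with the scale: shifts go in shares of 62.5 mm and turns go in units of 0.2 rad. That gives: -0.0396 m is -0.6336, -0.0368 m is -0.5888, 0.168 rad is 0.84.

Request:
{"fn": "handwheel", "kwargs": {
  "deltas": [
    {"x": -0.6336,"y": -0.5888},
    {"x": -0.6336,"y": -0.5888},
    {"x": -0.6336,"y": -0.5888},
    {"x": -0.6336,"y": -0.5888},
    {"x": -0.6336,"y": -0.5888},
    {"x": -0.6336,"y": -0.5888},
    {"x": -0.6336,"y": -0.5888},
    {"x": -0.6336,"y": -0.5888},
    {"x": -0.6336,"y": -0.5888},
    {"x": -0.6336,"y": -0.5888},
    {"x": -0.6336,"y": -0.5888},
    {"x": -0.6336,"y": -0.5888},
    {"rz": 0.84},
    {"rz": 0.84},
    {"rz": 0.84},
    {"rz": 0.84},
    {"rz": 0.84},
    {"rz": 0.84},
    {"rz": 0.84}
  ],
  "aperture": 0.07
}}

```text
time: 2.48
ee_pos: [0.4932, 0.0025, 0.2141]
tcp_rot: [-3.141, -0.0, 1.691]
force: [-0.5, 0.4, -0.1]
width: 0.0699
grip_force: 0.0
```

```bash
python3 go.py .4937 .0008 .016 1.697
```

```text
t 2.475 pos [0.4932 0.0025 0.2141] rot [-3.1406e+00 -4.0000e-04  1.6912e+00] F [-0.5  0.4 -0.1] w 0.0699
tool delta now [-0.0018  0.0005  0.1981] turn -0.0058 | delta after turn [-0.0017  0.0003  0.1981]
```

To row units: 0.05 m is 0.8, 0.045 m is 0.72.

Request:
{"fn": "handwheel", "kwargs": {
  "deltas": [
    {"x": -0.032,"z": 0.8},
    {"z": 0.8},
    {"z": 0.72},
    {"z": 0.48},
    {"z": 0.32},
    {},
    {}
  ]
}}

```text
time: 3.35
ee_pos: [0.4944, 0.0003, 0.0204]
tcp_rot: [3.141, 0.0, 1.697]
force: [-0.3, 0.3, 0.2]
width: 0.0698
grip_force: 0.0
```

```bash
python3 go.py .4937 .0008 .016 1.697
```

```text
t 3.35 pos [4.944e-01 3.000e-04 2.040e-02] rot [3.1405e+00 4.0000e-04 1.6967e+00] F [-0.3  0.3  0.2] w 0.0698
tool delta now [ 0.0006 -0.0007  0.0044] turn -0.0003 | delta after turn [ 0.0006 -0.0006  0.0044]
```

Lowered cleanly with no contact. Now I close and lift.

To row units: 0.003 m is 0.048.

Request:
{"fn": "handwheel", "kwargs": {
  "deltas": [
    {"z": 0.048},
    {},
    {},
    {},
    {},
    {}
  ],
  "aperture": 0.04
}}

```text
time: 4.1
ee_pos: [0.4942, 0.0003, 0.0171]
tcp_rot: [3.141, 0.0, 1.697]
force: [-1.3, 0.2, 5.9]
width: 0.0514
grip_force: 30.0
```

Request:
{"fn": "handwheel", "kwargs": {
  "deltas": [
    {"z": -0.16},
    {"z": -0.48},
    {"z": -0.8},
    {"z": -0.64},
    {}
  ]
}}

```text
time: 4.72
ee_pos: [0.4963, -0.0001, 0.1503]
tcp_rot: [3.135, 0.003, 1.697]
force: [-0.6, -0.4, -2.2]
width: 0.0516
grip_force: 30.0
```

```bash
python3 go.py .4521 .2906 .13 1.275
```

```text
t 4.725 pos [ 4.963e-01 -1.000e-04  1.503e-01] rot [3.1345e+00 2.7000e-03 1.6968e+00] F [-0.6 -0.4 -2.2] w 0.0516
tool delta now [ 0.294  -0.0074  0.0194] turn 0.4218 | delta after turn [ 0.2652 -0.127   0.0203]
```

To row units: 0.045 m is 0.72, 0.037 m is 0.592, 0.142 rad is 0.71.

Request:
{"fn": "handwheel", "kwargs": {
  "deltas": [
    {"x": 0.48,"y": -0.016},
    {"x": 0.72,"y": -0.016},
    {"x": 0.72,"y": -0.016},
    {"x": 0.72,"y": -0.016},
    {"x": 0.72,"y": -0.016},
    {"x": 0.72,"y": -0.016},
    {"x": 0.592,"y": -0.016},
    {"rz": 0.7},
    {"rz": 0.7},
    {"rz": 0.71},
    {},
    {}
  ]
}}

```text
time: 6.22
ee_pos: [0.4495, 0.2889, 0.1455]
tcp_rot: [-3.14, 0.001, 1.277]
force: [-1.3, -0.6, -1.8]
width: 0.0518
grip_force: 30.0
```

```bash
python3 go.py .4521 .2906 .08 1.275
```

Run:
```python
from h import *
s=imaging.grab_frame("side");t=imaging.grab_frame("top")
cv2.imwrite("pics/c5.png",np.hstack([crop("side",220,230,64,90,6,s),crop("top",155,165,65,90,6,t)]))
```

```text
t 6.225 pos [0.4495 0.2889 0.1455] rot [-3.1401e+00  1.1000e-03  1.2770e+00] F [-1.3 -0.6 -1.8] w 0.0518
tool delta now [0.0024 0.0021 0.0655] turn 0.002 | delta after turn [0.0023 0.002  0.0655]
```

View pics/c5.png

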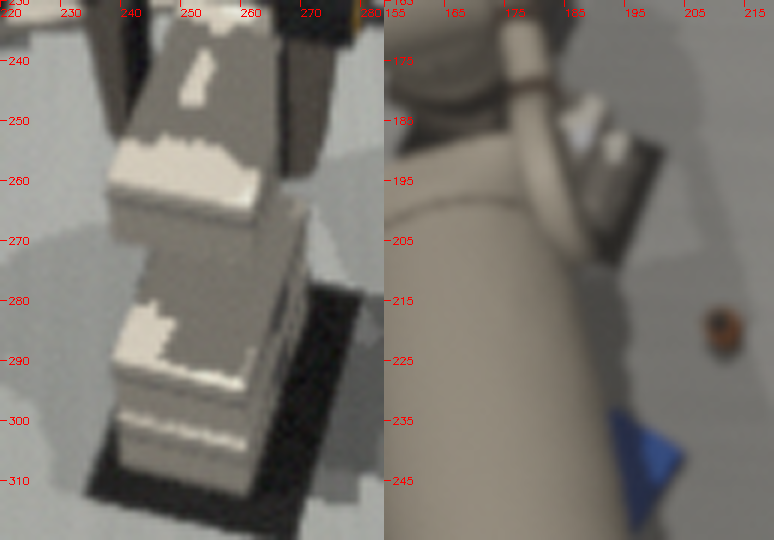

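Held case above the column: its front top edge runs from (238,259.5) to (262.5,265) in the side view. I compare this with the prediction.

Run:
```python
from fit import *
obs=U(220,230,6,[(108,178),(256,210),(112,240)])
print(np.round(obs,1))
p=[.4495,.2889,-.2938]
print(np.round(proj("side",box(.026,.0475,.1725,[(1,1),(-1,1)])(p)),1),np.round(proj("side",box(.026,.0475,.1385,[(1,1)])(p)),1))
for uv,z in zip(obs,(.1725,.1725,.1385)): print(np.round(atz("side",uv,z),4))
print(np.round(box(.026,.0475,.1725,[(1,1),(-1,1)])(p),4))
```

```text
[[237.6 259.2]
 [262.2 264.6]
 [238.2 269.6]]
[[236.7 259.4]
 [261.2 264.4]] [[237.7 270.1]]
[0.4863 0.3265 0.1725]
[0.4363 0.3425 0.1725]
[0.4869 0.3255 0.1385]
[[0.4881 0.3268 0.1725]
 [0.4384 0.3419 0.1725]]
```

Request:
{"fn": "handwheel", "kwargs": {
  "deltas": [
    {"x": 0.048,"y": 0.0576,"z": 0.32},
    {"z": 0.32},
    {"z": 0.192},
    {"z": 0.096},
    {"z": 0.048},
    {},
    {}
  ]
}}

```text
time: 7.2
ee_pos: [0.4549, 0.2912, 0.0862]
tcp_rot: [3.141, -0.001, 1.275]
force: [-0.1, 0.1, -1.7]
width: 0.0519
grip_force: 30.0
```

```bash
python3 go.py .454 .2906 .079 1.275
```

```text
t 7.2 pos [0.4549 0.2912 0.0862] rot [ 3.1407e+00 -7.0000e-04  1.2748e+00] F [-0.1  0.1 -1.7] w 0.0519
tool delta now [-0.0009 -0.0007  0.0072] turn -0.0002 | delta after turn [-0.0009 -0.0007  0.0072]
```

To row units: 0.003 m is 0.048, 0.002 m is 0.032.

Request:
{"fn": "handwheel", "kwargs": {
  "deltas": [
    {"x": -0.016,"y": -0.016,"z": 0.048},
    {"z": 0.032},
    {},
    {}
  ]
}}

```text
time: 7.7
ee_pos: [0.4533, 0.2904, 0.0806]
tcp_rot: [-3.142, 0.0, 1.275]
force: [0.3, 0.8, -1.7]
width: 0.0518
grip_force: 30.0
```

Request:
{"fn": "handwheel", "kwargs": {
  "deltas": [
    {"z": 0.024},
    {},
    {}
  ]
}}

```text
time: 8.07
ee_pos: [0.4533, 0.2904, 0.0791]
tcp_rot: [3.142, 0.0, 1.275]
force: [-0.7, -0.4, -0.5]
width: 0.0519
grip_force: 30.0
```

```bash
python3 go.py .454 .2906 .079 1.275
```

```text
t 8.075 pos [0.4533 0.2904 0.0791] rot [3.1416 0.     1.2748] F [-0.7 -0.4 -0.5] w 0.0519
tool delta now [0.0004 0.0006 0.0001] turn -0.0002 | delta after turn [0.0004 0.0006 0.0001]
```

Contact is starting. I go down another 1 mm, release gently and retreat.

To row units: 0.001 m is 0.016.

Request:
{"fn": "handwheel", "kwargs": {
  "deltas": [
    {"z": 0.016},
    {},
    {}
  ]
}}

```text
time: 8.45
ee_pos: [0.4534, 0.2904, 0.0791]
tcp_rot: [3.142, 0.0, 1.275]
force: [-2.8, -2.0, 5.3]
width: 0.0517
grip_force: 30.0
```

Request:
{"fn": "handwheel", "kwargs": {
  "deltas": [
    {},
    {},
    {}
  ],
  "aperture": 0.066
}}

```text
time: 8.82
ee_pos: [0.4532, 0.2904, 0.078]
tcp_rot: [-3.142, 0.0, 1.275]
force: [-0.0, -0.0, 0.6]
width: 0.0662
grip_force: 0.0
```

Request:
{"fn": "handwheel", "kwargs": {
  "deltas": [
    {"z": -0.32},
    {"z": -0.8},
    {"z": -0.8},
    {"z": -0.48},
    {"x": -0.48},
    {"x": -0.8},
    {"x": -0.8},
    {"x": -0.8},
    {"x": -0.8},
    {},
    {}
  ]
}}

```text
time: 10.2
ee_pos: [0.3864, 0.0707, 0.2282]
tcp_rot: [3.141, -0.001, 1.274]
force: [0.9, 0.6, -0.2]
width: 0.0659
grip_force: 0.0
```

```bash
python3 go.py .4739 -.3008 .15 .1191
```

Run:
```python
from h import *
s=imaging.grab_frame("side");t=imaging.grab_frame("top")
cv2.imwrite("pics/c6.png",np.hstack([crop("side",220,230,65,90,6,s),crop("top",155,165,65,90,6,t)]))
```

```text
t 10.2 pos [0.3864 0.0707 0.2282] rot [ 3.1413e+00 -6.0000e-04  1.2744e+00] F [ 0.9  0.6 -0.2] w 0.0659
tool delta now [-0.3298  0.1922  0.078 ] turn 1.1553 | delta after turn [0.0428 0.3793 0.0782]
```

View pics/c6.png

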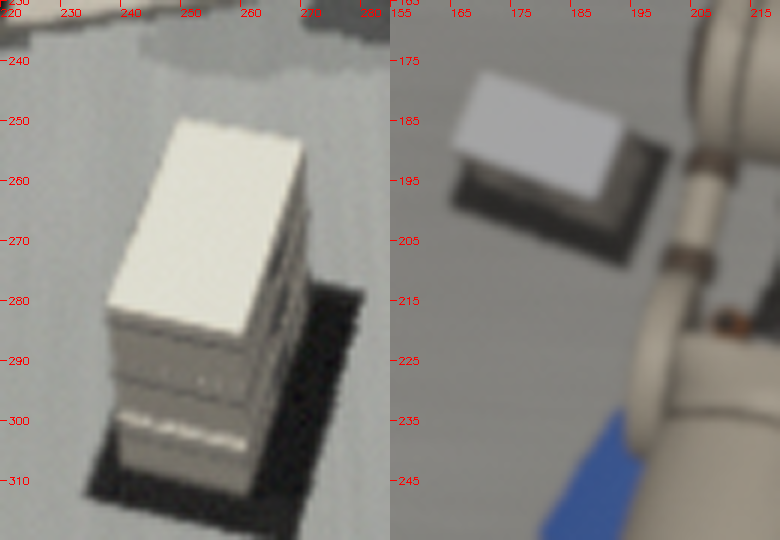

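The case sits squarely on the column, its top face from (249,250) to (238,281) in the side view. I verify with a fit while heading for the carrier.

Run:
```python
from fit import *
S=[(1,-1),(-1,-1),(-1,1),(1,1)];T=[(1,1),(1,-1),(-1,-1),(-1,1)]
fit([("side",box(.026,.0475,.106,S),U(220,230,6,[(178,118),(303,143),(245,333),(108,307)])),("top",box(.026,.0475,.106,T),U(155,165,6,[(483-390,70),(627-390,120),(600-390,202),(452-390,147)]))],None,[.452,.29,-.3])
```

```text
[ 0.4532  0.2904 -0.2748] res px
   side [[-0.3, -0.2], [0.3, -0.5], [-0.0, 0.2], [-0.5, -0.2]]
   top [[-0.2, 0.2], [0.2, 0.2], [-0.4, -0.1], [-0.3, 0.6]]
```

Request:
{"fn": "handwheel", "kwargs": {
  "deltas": [
    {"rz": 0.825},
    {"rz": 0.825},
    {"rz": 0.825},
    {"rz": 0.825},
    {"rz": 0.825},
    {"rz": 0.825},
    {"rz": 0.825},
    {"x": 0.16,"y": 0.8},
    {"x": 0.16,"y": 0.8},
    {"x": 0.16,"y": 0.8},
    {"x": 0.16,"y": 0.8},
    {"y": 0.8},
    {"y": 0.8},
    {"y": 0.8},
    {"x": 0.032,"y": 0.464},
    {},
    {}
  ],
  "aperture": 0.045
}}

```text
time: 12.42
ee_pos: [0.4737, -0.2993, 0.2277]
tcp_rot: [-3.14, 0.0, 0.122]
force: [-0.2, -0.2, 0.5]
width: 0.0453
grip_force: 0.0
```

```bash
python3 go.py .4739 -.3008 .025 .1191
```

```text
t 12.425 pos [ 0.4737 -0.2993  0.2277] rot [-3.1404e+00  4.0000e-04  1.2160e-01] F [-0.2 -0.2  0.5] w 0.0453
tool delta now [1.000e-04 1.700e-03 2.027e-01] turn 0.0025 | delta after turn [0.     0.0015 0.2027]
```

Case within about 1 mm and 1.2° of the column. Down to the grip block.

To row units: 0.05 m is 0.8, 0.045 m is 0.72.

Request:
{"fn": "handwheel", "kwargs": {
  "deltas": [
    {"y": 0.024,"z": 0.8},
    {"z": 0.8},
    {"z": 0.72},
    {"z": 0.48},
    {"z": 0.288},
    {"z": 0.08},
    {},
    {}
  ]
}}

```text
time: 13.42
ee_pos: [0.4743, -0.3031, 0.0316]
tcp_rot: [3.14, -0.002, 0.12]
force: [0.1, -0.2, 0.5]
width: 0.045
grip_force: 0.0
```

```bash
python3 go.py .4739 -.3008 .025 .1191
```

Run:
```python
from h import *
s=imaging.grab_frame("side");t=imaging.grab_frame("top")
cv2.imwrite("pics/c7.png",np.hstack([crop("side",225,120,50,55,8,s),crop("top",318,175,45,55,8,t)]))
```

```text
t 13.425 pos [ 0.4743 -0.3031  0.0316] rot [ 3.1395e+00 -1.7000e-03  1.1990e-01] F [ 0.1 -0.2  0.5] w 0.045
tool delta now [-0.0001 -0.0024  0.0066] turn 0.0008 | delta after turn [-0.0001 -0.0024  0.0066]
```

View pics/c7.png

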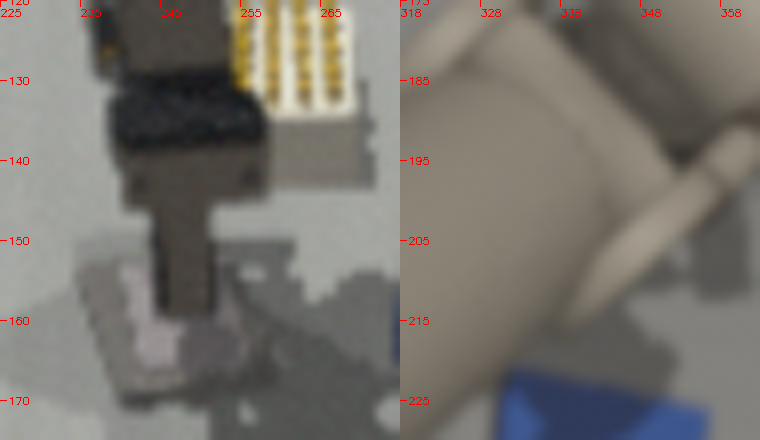

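The fingers straddle the block: the front finger spans side columns 244–252 and ends at row 159, in line with the block. Now I close and lift.

Request:
{"fn": "handwheel", "kwargs": {
  "deltas": [
    {"y": -0.032,"z": 0.096},
    {}
  ]
}}

```text
time: 13.78
ee_pos: [0.4726, -0.2998, 0.0235]
tcp_rot: [-3.14, 0.001, 0.12]
force: [0.1, 0.7, 0.2]
width: 0.0452
grip_force: 0.0
```

Request:
{"fn": "handwheel", "kwargs": {
  "deltas": [
    {},
    {},
    {},
    {},
    {},
    {}
  ],
  "aperture": 0.005
}}

```text
time: 14.52
ee_pos: [0.4732, -0.3005, 0.0242]
tcp_rot: [3.141, -0.0, 0.12]
force: [1.0, -0.1, 0.9]
width: 0.0157
grip_force: 30.0
```

```bash
python3 go.py .4739 -.3008 .025 .1191
```

```text
t 14.525 pos [ 0.4732 -0.3005  0.0242] rot [ 3.1414e+00 -1.0000e-04  1.1980e-01] F [ 1.  -0.1  0.9] w 0.0157
tool delta now [ 0.0007  0.0004 -0.0008] turn 0.0007 | delta after turn [ 0.0007  0.0004 -0.0008]
```

Request:
{"fn": "handwheel", "kwargs": {
  "deltas": [
    {"z": -0.16},
    {"z": -0.48},
    {"z": -0.8},
    {"z": -0.8},
    {"z": -0.64},
    {}
  ]
}}

```text
time: 15.28
ee_pos: [0.4749, -0.3021, 0.2086]
tcp_rot: [3.135, -0.005, 0.12]
force: [0.1, -0.3, -1.2]
width: 0.016
grip_force: 30.0
```

```bash
python3 go.py .604 .0195 .2 .152
```

```text
t 15.275 pos [ 0.4749 -0.3021  0.2086] rot [ 3.1349 -0.0053  0.1199] F [ 0.1 -0.3 -1.2] w 0.016
tool delta now [ 0.1666 -0.3039  0.0075] turn -0.0321 | delta after turn [ 0.1763 -0.2984  0.0086]
```

To row units: -0.038 m is -0.608, -0.034 m is -0.544, -0.032 rad is -0.16.

Request:
{"fn": "handwheel", "kwargs": {
  "deltas": [
    {"rz": -0.16},
    {"x": 0.352,"y": -0.608},
    {"x": 0.352,"y": -0.608},
    {"x": 0.352,"y": -0.608},
    {"x": 0.352,"y": -0.608},
    {"x": 0.352,"y": -0.608},
    {"x": 0.352,"y": -0.608},
    {"x": 0.352,"y": -0.608},
    {"x": 0.336,"y": -0.544},
    {"z": 0.48},
    {"z": 0.32},
    {},
    {}
  ]
}}

```text
time: 16.9
ee_pos: [0.6009, 0.022, 0.1544]
tcp_rot: [3.141, -0.0, 0.151]
force: [0.6, -0.4, -0.3]
width: 0.016
grip_force: 30.0
```

```bash
python3 go.py .6014 .0191 .108 .152;  python3 - <<'E'
from h import *
s=imaging.grab_frame("side")
cv2.imwrite("pics/c8.png",crop("side",165,150,75,75,8,s))
E
```

```text
t 16.9 pos [0.6009 0.022  0.1544] rot [ 3.1415e+00 -3.0000e-04  1.5110e-01] F [ 0.6 -0.4 -0.3] w 0.016
tool delta now [0.0001 0.003  0.0464] turn -0.0009 | delta after turn [0.0001 0.003  0.0464]
```

View pics/c8.png

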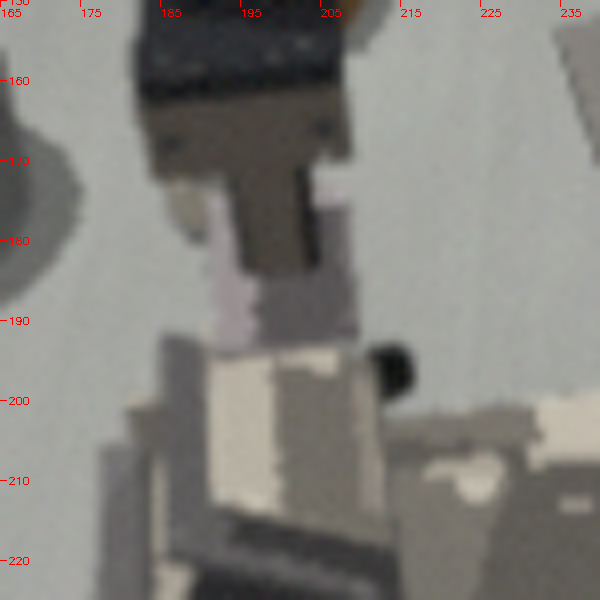

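Carrier held level over the platen, its front lower edge from (192,193.6) to (209,192.4) in the side view. I check that against the prediction before lowering.

Run:
```python
from fit import *
p=[.6009,.022,.151]
print(np.round(U(165,150,8,[(218,354),(356,344)]),1),np.round(proj("side",box(.025,.045,.1422,[(1,1),(-1,1)])(p)),1))
```

```text
[[191.8 193.8]
 [209.1 192.6]] [[191.2 195.1]
 [209.8 192.8]]
```

Request:
{"fn": "handwheel", "kwargs": {
  "deltas": [
    {"y": 0.048,"z": 0.48},
    {"z": 0.192},
    {},
    {}
  ]
}}

```text
time: 17.45
ee_pos: [0.602, 0.0196, 0.1134]
tcp_rot: [3.141, -0.002, 0.152]
force: [0.7, -0.1, -1.0]
width: 0.0156
grip_force: 30.0
```

```bash
python3 go.py .6067 .0199 .0851 .152
```

```text
t 17.45 pos [0.602  0.0196 0.1134] rot [ 3.141e+00 -1.900e-03  1.518e-01] F [ 0.7 -0.1 -1. ] w 0.0156
tool delta now [0.0046 0.0003 0.0283] turn -0.0002 | delta after turn [0.0047 0.0004 0.0283]
```

To row units: 0.01 m is 0.16, 0.006 m is 0.096.

Request:
{"fn": "handwheel", "kwargs": {
  "deltas": [
    {"z": 0.16},
    {"z": 0.096},
    {},
    {}
  ]
}}

```text
time: 17.95
ee_pos: [0.6012, 0.0197, 0.0961]
tcp_rot: [3.142, -0.0, 0.152]
force: [-0.5, -0.3, -0.4]
width: 0.0159
grip_force: 30.0
```

Request:
{"fn": "handwheel", "kwargs": {
  "deltas": [
    {"x": 0.032,"z": 0.064},
    {"x": 0.032,"z": 0.064},
    {},
    {}
  ]
}}

```text
time: 18.45
ee_pos: [0.6053, 0.0202, 0.0885]
tcp_rot: [3.141, -0.0, 0.152]
force: [-2.4, 0.2, 3.0]
width: 0.0159
grip_force: 30.0
```

```bash
python3 go.py .6003 .0189 .0785 .152
```

```text
t 18.45 pos [0.6053 0.0202 0.0885] rot [ 3.1414e+00 -4.0000e-04  1.5190e-01] F [-2.4  0.2  3. ] w 0.0159
tool delta now [-0.0052  0.0005  0.01  ] turn -0.0001 | delta after turn [-0.0052  0.0005  0.01  ]
```

Contact came at about the expected height. I continue along the arc, pivoting the carrier in the pads.

Request:
{"fn": "handwheel", "kwargs": {
  "deltas": [
    {"x": 0.016,"z": 0.056},
    {"x": -0.032,"z": 0.032},
    {},
    {}
  ]
}}

```text
time: 18.95
ee_pos: [0.606, 0.0201, 0.0842]
tcp_rot: [3.141, -0.005, 0.152]
force: [-0.0, 1.2, 7.4]
width: 0.0157
grip_force: 30.0
```

Request:
{"fn": "handwheel", "kwargs": {
  "deltas": [
    {"x": -0.04,"z": 0.04},
    {"x": -0.032,"z": 0.04},
    {},
    {}
  ]
}}

```text
time: 19.45
ee_pos: [0.6032, 0.0195, 0.081]
tcp_rot: [3.14, -0.008, 0.152]
force: [-0.7, 1.6, 14.4]
width: 0.0161
grip_force: 30.0
```

```bash
python3 go.py .5955 .0182 .0704 .152
```

```text
t 19.45 pos [0.6032 0.0195 0.081 ] rot [ 3.1402 -0.0082  0.1517] F [-0.7  1.6 14.4] w 0.0161
tool delta now [-0.0079  0.0001  0.0106] turn -0.0003 | delta after turn [-0.0078  0.0001  0.0106]
```

To row units: -0.003 m is -0.048, 0.003 m is 0.048.

Request:
{"fn": "handwheel", "kwargs": {
  "deltas": [
    {"x": -0.048,"z": 0.048},
    {"x": -0.032,"z": 0.048},
    {},
    {}
  ]
}}

```text
time: 19.95
ee_pos: [0.598, 0.0185, 0.0746]
tcp_rot: [3.14, -0.008, 0.152]
force: [-1.4, 0.2, 12.3]
width: 0.0158
grip_force: 30.0
```

Request:
{"fn": "handwheel", "kwargs": {
  "deltas": [
    {"x": -0.024,"z": 0.032},
    {"x": -0.024,"z": 0.032},
    {},
    {}
  ]
}}

```text
time: 20.45
ee_pos: [0.595, 0.0179, 0.0705]
tcp_rot: [3.14, -0.007, 0.152]
force: [-0.3, 1.6, 12.3]
width: 0.0157
grip_force: 30.0
```

```bash
python3 go.py .5955 .0182 .0704 .152
```

```text
t 20.45 pos [0.595  0.0179 0.0705] rot [ 3.1399 -0.0074  0.1517] F [-0.3  1.6 12.3] w 0.0157
tool delta now [ 0.0005 -0.0002  0.0001] turn -0.0003 | delta after turn [ 0.0005 -0.0002  0.0001]
```

To row units: 0.0015 m is 0.024, -0.0005 m is -0.008.

Request:
{"fn": "handwheel", "kwargs": {
  "deltas": [
    {"x": -0.008,"z": 0.024},
    {},
    {}
  ]
}}

```text
time: 20.82
ee_pos: [0.5944, 0.0178, 0.069]
tcp_rot: [3.14, -0.007, 0.152]
force: [-0.8, 0.0, 12.8]
width: 0.0156
grip_force: 30.0
```

Request:
{"fn": "handwheel", "kwargs": {
  "deltas": [
    {"z": 0.024},
    {},
    {}
  ]
}}

```text
time: 21.2
ee_pos: [0.5938, 0.0178, 0.0673]
tcp_rot: [3.14, -0.006, 0.152]
force: [-2.8, -0.9, 12.5]
width: 0.0154
grip_force: 30.0
```

```bash
python3 - <<'E'
from h import *
s=imaging.grab_frame("side"); cv2.imwrite("pics/c9.png",crop("side",165,150,75,75,8,s))
E
```

```text
(no output)
```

View pics/c9.png

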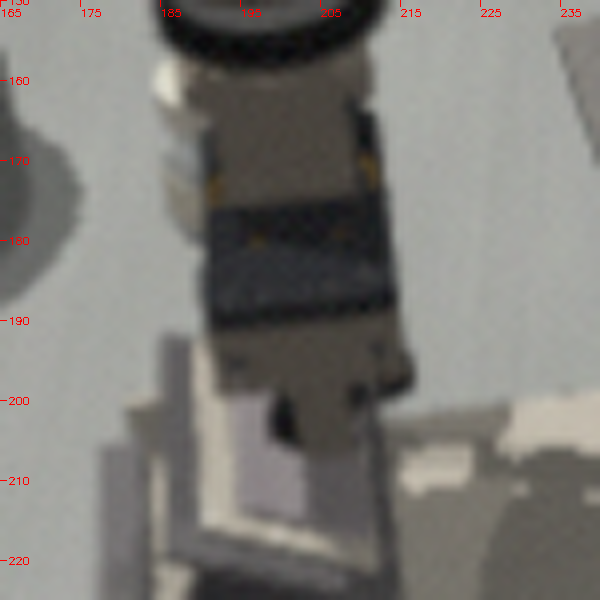

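The carrier is tilted and its front edge, (194,212) to (203,214.5), is nearly parallel to the platen edge, (190.5,215.5) to (211.5,220.5). I press along the normal to check for a hard, flat stop.

Careful with the scale: shifts go in shares of 62.5 mm and turns go in units of 0.2 rad. That gives: 0.0013 m is 0.0208, 0.0007 m is 0.0112.

Request:
{"fn": "handwheel", "kwargs": {
  "deltas": [
    {"x": 0.0112,"z": 0.0208},
    {},
    {}
  ]
}}

```text
time: 21.62
ee_pos: [0.5935, 0.0177, 0.0656]
tcp_rot: [3.14, -0.003, 0.152]
force: [-4.8, -0.7, 13.7]
width: 0.016
grip_force: 30.0
```

Request:
{"fn": "handwheel", "kwargs": {
  "deltas": [
    {"x": 0.0112,"z": 0.0208},
    {},
    {}
  ]
}}

```text
time: 22.0
ee_pos: [0.5936, 0.0177, 0.0652]
tcp_rot: [3.14, -0.001, 0.152]
force: [-9.5, -1.4, 21.5]
width: 0.016
grip_force: 30.0
```

```bash
python3 -c "
from h import *
s=telemetry.state();print(s['force'],s['torque'],s['ee_pos'])"
```

```text
[-9.46830738 -1.38253866 21.46461993] [0.00286137 1.57387323 0.03414945] [0.59360291 0.01771506 0.06518885]
```

The force rose to 23 N and acts along the platen normal, so the carrier is flat on the stop. One small extra seat, then I back off along the normal.

To row units: 0.001 m is 0.016, 0.0005 m is 0.008.

Request:
{"fn": "handwheel", "kwargs": {
  "deltas": [
    {"x": 0.008,"z": 0.016},
    {},
    {}
  ]
}}

```text
time: 22.38
ee_pos: [0.5937, 0.0177, 0.0651]
tcp_rot: [3.14, -0.0, 0.152]
force: [-13.8, -2.0, 26.7]
width: 0.0156
grip_force: 30.0
```

Request:
{"fn": "handwheel", "kwargs": {
  "deltas": [
    {"x": -0.016,"z": -0.032},
    {"x": -0.016,"z": -0.032},
    {},
    {}
  ]
}}

```text
time: 22.88
ee_pos: [0.5925, 0.0176, 0.0661]
tcp_rot: [3.14, -0.003, 0.152]
force: [-1.1, -0.6, 5.8]
width: 0.0157
grip_force: 30.0
```

Request:
{"fn": "handwheel", "kwargs": {
  "deltas": [
    {"x": -0.008,"z": -0.016},
    {},
    {}
  ]
}}

```text
time: 23.25
ee_pos: [0.5919, 0.0176, 0.0669]
tcp_rot: [3.14, -0.003, 0.152]
force: [-0.4, -0.8, 5.1]
width: 0.0161
grip_force: 30.0
```

Request:
{"fn": "handwheel", "kwargs": {
  "deltas": [
    {"x": -0.008,"z": -0.016},
    {},
    {}
  ]
}}

```text
time: 23.62
ee_pos: [0.5913, 0.0175, 0.0678]
tcp_rot: [3.14, -0.002, 0.152]
force: [-0.3, -1.4, 5.3]
width: 0.0159
grip_force: 30.0
```

Request:
{"fn": "handwheel", "kwargs": {
  "deltas": [
    {"x": -0.008,"z": -0.016},
    {},
    {}
  ]
}}

```text
time: 24.0
ee_pos: [0.5901, 0.0177, 0.0682]
tcp_rot: [3.141, -0.001, 0.152]
force: [-1.0, -1.8, 4.8]
width: 0.0158
grip_force: 30.0
```

The platen is partly released, but the TCP has drifted about 5 mm down-slope. I lift off, shift 4.5 mm up-slope, and seat again at the stop.

Request:
{"fn": "handwheel", "kwargs": {
  "deltas": [
    {"x": -0.0432,"z": -0.0848},
    {"x": -0.0432,"z": -0.0848},
    {"x": 0.064,"z": -0.032},
    {},
    {}
  ]
}}

```text
time: 24.62
ee_pos: [0.5881, 0.0178, 0.0802]
tcp_rot: [-3.141, 0.001, 0.152]
force: [-0.9, -1.1, -1.6]
width: 0.0158
grip_force: 30.0
```

```bash
python3 -c "
from h import *
s=telemetry.state();print(s['force'],s['torque'],s['ee_pos'])"
```

```text
[-0.86418803 -1.08801693 -1.59720217] [-0.03887495  0.12932257 -0.01268706] [0.58807812 0.01779159 0.08017848]
```

Request:
{"fn": "handwheel", "kwargs": {
  "deltas": [
    {"x": 0.0432,"z": 0.0848},
    {"x": 0.0432,"z": 0.0848},
    {"x": 0.0144,"z": 0.0288},
    {"x": 0.0144,"z": 0.0288},
    {},
    {}
  ]
}}

```text
time: 25.38
ee_pos: [0.5954, 0.0188, 0.0667]
tcp_rot: [-3.142, 0.0, 0.152]
force: [-3.1, 0.3, 4.9]
width: 0.0158
grip_force: 30.0
```

Request:
{"fn": "handwheel", "kwargs": {
  "deltas": [
    {"x": 0.0144,"z": 0.0288},
    {},
    {}
  ]
}}

```text
time: 25.75
ee_pos: [0.5957, 0.0188, 0.0663]
tcp_rot: [3.142, 0.002, 0.152]
force: [-9.6, -0.3, 15.7]
width: 0.0157
grip_force: 30.0
```

Request:
{"fn": "handwheel", "kwargs": {
  "deltas": [
    {"x": 0.0096,"z": 0.0192},
    {},
    {}
  ]
}}

```text
time: 26.12
ee_pos: [0.5958, 0.0188, 0.0662]
tcp_rot: [3.141, 0.004, 0.152]
force: [-14.9, -0.2, 23.9]
width: 0.0156
grip_force: 30.0
```

Request:
{"fn": "handwheel", "kwargs": {
  "deltas": [
    {"x": 0.008,"z": 0.016},
    {},
    {}
  ]
}}

```text
time: 26.5
ee_pos: [0.596, 0.0188, 0.066]
tcp_rot: [3.141, 0.005, 0.153]
force: [-19.6, -0.6, 29.3]
width: 0.0156
grip_force: 30.0
```

To row units: -0.002 m is -0.032, -0.0018 m is -0.0288.

Request:
{"fn": "handwheel", "kwargs": {
  "deltas": [
    {"x": -0.0144,"z": -0.0288},
    {"x": -0.0144,"z": -0.0288},
    {"x": -0.016,"z": -0.032},
    {"x": -0.016,"z": -0.032},
    {},
    {},
    {}
  ]
}}

```text
time: 27.38
ee_pos: [0.5938, 0.0185, 0.07]
tcp_rot: [3.142, -0.0, 0.152]
force: [-1.1, -0.4, 5.6]
width: 0.0162
grip_force: 30.0
```

Run:
```python
from h import *
from workcell import telemetry
F=[]
s=imaging.grab_frame("side")
for i in range(4): F.append(telemetry.state()["force"]); imaging.grab_frame("side")
st=telemetry.state(); n=np.array([-.446,-.0683,.892]); print(np.mean(F,0),np.mean(F,0)@n,st["ee_pos"],st["torque"])
w=np.array([.604,.0195,.0722]); X=np.array([.8824,.1351,.4514]);Y=np.array([-.1513,.9885,0])
for y in(.030,.038,.043,.05):
    q=[w-.006*n+X*x+Y*y for x in np.arange(-.036,.0361,.003)]
    uv=proj("side",q); m=cv2.remap(s.astype(np.float32),uv[:,0].astype(np.float32)[None],uv[:,1].astype(np.float32)[None],1)[0]
    print(y,[(int(x*1e3),int(a.mean()),int(a[2]-a[0])) for x,a in zip(np.arange(-.036,.0361,.003),m)])
```

```text
[-0.92093936 -0.1477012   4.79025664] 4.693735864352137 [0.59383476 0.01847093 0.07008207] [0.09998112 0.40269794 0.11413253]
0.03 [(-36, 82, 6), (-32, 80, 5), (-29, 93, 8), (-26, 93, 5), (-23, 86, 2), (-20, 83, 2), (-17, 83, 2), (-14, 82, 2), (-11, 84, 2), (-8, 84, 3), (-5, 89, 3), (-2, 102, 3), (0, 124, 5), (3, 134, 5), (6, 133, 5), (9, 133, 5), (12, 132, 5), (15, 131, 5), (18, 134, 5), (21, 141, 6), (24, 154, 11), (27, 167, 17), (30, 174, 19), (33, 166, 17), (36, 131, 10)]
0.038 [(-36, 80, 6), (-32, 79, 5), (-29, 91, 6), (-26, 95, 7), (-23, 88, 4), (-20, 87, 3), (-17, 86, 1), (-14, 86, 2), (-11, 85, 2), (-8, 86, 3), (-5, 89, 3), (-2, 95, 4), (0, 112, 5), (3, 125, 5), (6, 129, 4), (9, 124, 4), (12, 121, 4), (15, 121, 4), (18, 126, 6), (21, 135, 8), (24, 148, 13), (27, 163, 18), (30, 171, 19), (33, 160, 16), (36, 129, 10)]
0.043 [(-36, 80, 4), (-32, 79, 5), (-29, 96, 9), (-26, 100, 8), (-23, 96, 6), (-20, 93, 5), (-17, 92, 4), (-14, 93, 4), (-11, 97, 6), (-8, 105, 7), (-5, 111, 9), (-2, 109, 8), (0, 108, 8), (3, 119, 9), (6, 129, 9), (9, 124, 9), (12, 110, 6), (15, 108, 7), (18, 120, 9), (21, 131, 9), (24, 145, 13), (27, 163, 16), (30, 172, 18), (33, 157, 16), (36, 125, 9)]
0.05 [(-36, 81, 4), (-32, 82, 4), (-29, 101, 10), (-26, 107, 10), (-23, 106, 10), (-20, 104, 10), (-17, 108, 12), (-14, 109, 12), (-11, 121, 12), (-8, 145, 17), (-5, 159, 18), (-2, 156, 18), (0, 150, 18), (3, 150, 16), (6, 166, 18), (9, 169, 20), (12, 153, 16), (15, 144, 15), (18, 150, 16), (21, 160, 16), (24, 158, 16), (27, 164, 17), (30, 175, 15), (33, 165, 12), (36, 127, 8)]
```

Normal force is 4.7 N, which is half travel. The sampled carrier edges lie about ±25 mm on a platen spanning roughly -30 to +35 mm, and they run parallel to it. Handing in.

Request:
{"fn": "handwheel", "kwargs": {
  "deltas": [
    {},
    {}
  ]
}}

```text
time: 27.88
ee_pos: [0.5938, 0.0185, 0.0701]
tcp_rot: [3.142, -0.0, 0.152]
force: [-0.9, 0.5, 5.0]
width: 0.0157
grip_force: 30.0
```

```bash
python3 -c "
from workcell import ctrl
print(ctrl.sign_off())"
```

```text
the job is handed in; nothing more can be done
None
```

I handed the job in at 27.9 s, with no verdict returned: the case is released squarely on the column, and the carrier is gripped and held on the platen at about 4.7 N (half way in), flushness judged from contact force rather than measured; I viewed 11 pictures, one over the limit of 10.

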